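# Turn a label holder round and press it home behind a shelf lip

### The job

Take the spare label holder (white card with a blue band) out of the wooden stand, turn it round so that its card faces out to the front of the shelf like the two already fitted, and push its tongue down behind the metal lip of the one empty pocket on the shelf's front edge, against the spring, until its shoulders sit fully down on the pocket. Finish with the gripper still holding it pressed home, as the locking screw is yet to be driven: do not let go. Leave the pot and the vial on the shelf and the beaker on the bench alone.

Things in the scene. Friction and masses are not known exactly. Their poses are not given: they have to be found in the camera images.
- holder_mid (a point): Centre of the frame of the loose black label holder (50 g): frame 76 wide (own y) x 10 thick (own x) x 60 high (own z, up), from 30 above to 30 below this point; below it a tongue 56 wide x 6 thick x 24 long, rounded foot. White card with blue band on the own -x face, plain black back on +x. Starts upright in the stand, back to the robot, foot 10 above the bench. Pinch it across the 10 mm.
- holder_face (a point): Centre of the card face of the label holder: 5 mm from holder_mid along the holder's own -x.
- holder_shoulder (a point): Middle of the label holder at the height of its shoulders, the steps 30 mm below holder_mid where the frame overhangs the tongue by 10 mm at either end (own y).
- bay: The empty pocket: fixed aluminium rail piece 100 wide x 20 deep x 40 high on the shelf's front edge. Origin at its underside, under the pocket's centre, 35 mm above the bench; z up, y along the shelf edge, -x out of the shelf's front. Pocket 62 long (y) x 9 wide (x), open at the top, between a 6 thick front lip with rounded top, the rail's back and grey end cheeks; an orange spring bar inside.
- bay_mouth (a point): Centre of the empty pocket's mouth, level with the tops of lip, cheeks and shelf board: 75 mm above the bench. Axes as bay. The tongue goes straight down here; its foot meets the spring bar 16 mm below the mouth, and the shoulders reach the cheeks (fully home) with the foot 24 mm below it.
- bay_bar (a joint): How far the orange spring bar in the empty pocket is pushed down (m): 0 untouched, 0.008 with the holder fully home. The spring pushes back with about 2 N at first and 8.5 N when home, and lifts the holder again if it is let go.
- filled_1: Same rail piece as the bay, already fitted with a fixed label holder with a green band, card to the front, its top 60 mm above the mouth. Axes and origin as bay. Which of the three places along the shelf edge (105 mm apart) is empty varies.
- filled_2: The same, with a yellow band.
- stand: Fixed wooden stand 60 deep (x) x 100 wide (y) x 30 high, origin under its centre; a slot 9 x 62 mm along its y, 20 deep, holds the label holder.
- shelf: Fixed low white shelf 150 deep (x) x 330 wide (y), top 75 mm above the bench, origin on the bench under its middle; front edge towards own -x. The pockets' centres lie 84.5 mm ahead of its middle.
- pot: Specimen pot with white cap and blue crystals, 32 diameter x 58 high, loose on the rear of the shelf; origin under its centre. Leave alone.
- vial: Amber vial with cap, 23 diameter x 57 high, loose on the rear of the shelf; origin under its centre. Leave alone.
- beaker: Glass beaker, 57x63 mm, 81 high, loose on the bench nearer the robot; origin under its centre. Leave alone.
Mind the look-alikes: they are no part of the job. Of the things shaped like the part that bears holder_mid, the black one is meant. Several things look just like the stand: the one meant starts nearest to the robot's base.

How it is judged:
By the outcome, as a careful person would: the job done as asked, in the order asked, and still so for the second after the job is handed in, while the arm keeps its last pose, push and grip.
It also fails if it takes over 46 s, if anything falls off the work surface, if the arm or the gripper's body presses on something with over 40 N, if the wrist force passes 120 N, or if a joint passes its speed limit or range.

### The arm

A 7-joint arm with a two-finger parallel gripper is mounted at the origin on a cart in front of the work surface, level with it; the furniture and walls round the work are solid. World frame = base frame: x ahead of the robot, y to its left, z up, the work surface at z = 0. Lengths are in m, angles in rad, forces in N, time in s.
With the tool pointing down it reaches from about 0.425 to 0.875 m from the base axis. Payload 4.7 kg.
Tool frame: the origin (TCP) lies where the fingers leave the gripper's body, on its centre line; the fingertips stand 70 mm ahead of it and the grasp point (between the pads) lies 51 mm ahead of it; z points along the fingers, y is the line along which they close (so a half turn about z gives the same grasp; the last joint's range is limited). The gripper opens to 87 mm and grips with 3 to 60 N. Pads are 19 mm wide; open, the fingers measure 117 mm over their backs; the gripper's body (75 mm by 190 mm) begins 51 mm behind the grasp point.
Start: joints at [-1.267, 0.321, -0.07, 1.45, 0.023, 1.371, -0.057], TCP at [0.186, 0.623, 0.292] pointing down, gripper open.
Joint ranges: [-2.86, 2.86], [-0.3, 2.09], [-1.38, 1.24], [0.06, 2.45], [-1.56, 4.7], [0.09, 2.05], [-2.69, 2.69]. Speed limits (rad/s): [2.57, 2.57, 3.14, 3.14, 3.14, 3.14, 3.14].

### API

Orientations are given as a rotation vector (axis times angle).
In Python, from bench import ctrl gives the robot as it stands.
- The arm moves only by the tool drive_tool, never from a script. Its argument "motion" is a list of rows, each a list of 3 entries, a list of its own where there are three numbers: the shift along the tool's x, y, z in cm, then the turn, a rotation vector about the tool's x, y, z in degrees, then the opening, from -1 (shut) to 1 (fully open). In form: [[[x, y, z], [ax, ay, az], claw], ...]. A call has 1 to 12 rows; each row shifts and turns the commanded pose from where the row before left it, along the tool's axes as they then stand; what a row does not reach is not made up. A row lasts 1/8 s, in which the tool goes at most 62.5 mm and 10.7 degrees, less where a joint would pass 70% of its speed; a pose out of reach is approached as far as the arm can. A call with a gripper value outside its range is refused whole. The fingers move at their own pace and stop on an object; "force" is the grip in N (left out, the last holds). Time passes only in rows, so rows that do not move let the fingers close. It gives the time, the measured TCP pose, the force, the opening and the grip force at its end, in the units of the state.
- ctrl.get_state(): the state, without advancing time (a new reading comes with each control period).
- ctrl.get_image(name): name is "scene" or "top" or "wrist"; returns the picture (400x640x3 uint8, red, green, blue); there is no depth.
- ctrl.calibration(name): a dict with "K" (3x3 intrinsics, pixels), "origin" and "attitude" of the camera in the world; the wrist camera has in their place "tool_from_camera" (4x4, takes a point from camera to tool coordinates, whose origin is the TCP and whose axes are the flange's). Camera axes: x right, y up, looking along -z (the intrinsics and any distortion apply to the point x, -y, -z); pixel columns grow to the right and rows downward; lengths in m; the calibration is good to about 2 mm. A picture is of the moment at which its call begins: read the wrist's pose just before it. calibration takes no time and is no camera call.
- ctrl.close_job(): hands the job in; it is judged then, once.
The state is a dict: "time": time; "joint_positions": joint angles; "qd": joint speeds; "joint_torque": joint torques, N m; "position": TCP position; "tool_rot": TCP orientation; "ft_force": force on the tool from outside, world axes, zero at the start; "torque": the same for the moment, N m; "grip_width": opening from 0.0 (shut) to 1.0 (fully open); "grip_force": force on a finger pad.
Only numpy, scipy, OpenCV 4.12 (cv2) and the standard library are available. Lean on these libraries where they do the work, as an engineer would, in place of code of your own. Each camera call takes 0.05 s, during which the arm holds its last target. There are 200 camera calls.

## Working session

There is one attempt and no reset: what is moved stays moved. The work goes in short steps, Python scripts to look and compute and a tool call to move; the robot and the scene stay as the last step left them, time stands still between calls to the robot, and variables do not carry over. Pictures are saved under pics/ and viewed, at most 10 in all, crops included, and the job is handed in when it is done.

Besides the shell and the picture viewer there is one more tool, called after "Call:" as name(argument=value, ...) on one line, values as JSON. drive_tool: Moves the arm, as the interface text tells. Its arguments: {"type":"object","properties":{"motion":{"type":"array","items":{"type":"array"}},"force":{"type":"number"}},"required":["motion"]}

```bash
mkdir -p pics; python3 - <<'E'
from bench import ctrl
import cv2
for n in("scene","top"):
    cv2.imwrite(f"pics/{n}0.png",ctrl.get_image(n)[:,:,::-1])
    c=ctrl.calibration(n);print(n,c)
c=ctrl.calibration("wrist");print(c)
s=ctrl.get_state();print(s)
E
```

```text
scene {'K': array([[442.86316017,   0.        , 321.38307063],
       [  0.        , 442.86316017, 199.66680432],
       [  0.        ,   0.        ,   1.        ]]), 'origin': array([-0.06666512, -0.52921759,  0.61114024]), 'attitude': array([ 0.91654402, -0.42815385, -0.80490355])}
top {'K': array([[502.78248907,   0.        , 317.18834694],
       [  0.        , 502.78248907, 209.1341312 ],
       [  0.        ,   0.        ,   1.        ]]), 'origin': array([2.69135990e-01, 1.39903828e-03, 1.51824179e+00]), 'attitude': array([ 0.15441842, -0.15584852, -1.5882342 ])}
{'K': array([[287.20376724,   0.        , 318.36090859],
       [  0.        , 287.20376724, 199.77718607],
       [  0.        ,   0.        ,   1.        ]]), 'tool_from_camera': array([[ 3.75772256e-04,  9.70463961e-01,  2.41245847e-01,
         6.44583463e-02],
       [ 9.99999037e-01, -6.87046594e-04,  1.20616404e-03,
         4.18346730e-04],
       [ 1.33628587e-03,  2.41245161e-01, -9.70463285e-01,
        -9.09206551e-02],
       [ 0.00000000e+00,  0.00000000e+00,  0.00000000e+00,
         1.00000000e+00]])}
{'time': 0.1, 'joint_positions': array([-1.26689777,  0.32173349, -0.07006204,  1.4515461 ,  0.02256707,
        1.37080991, -0.05690794]), 'qd': array([-0.0003523 , -0.0022305 , -0.00080532, -0.00557956,  0.00150473,
       -0.00223467, -0.00123027]), 'joint_torque': array([ 5.72100055e-05, -4.92567229e+01, -4.05455818e-01, -3.13402247e+01,
       -6.39970810e-02,  3.93875130e-02,  7.37374671e-05]), 'position': array([0.18567988, 0.62252094, 0.29128406]), 'tool_rot': array([-4.53610206e-01, -3.10849023e+00,  2.67247209e-03]), 'ft_force': array([ 0.5964293 , -0.21309445, -0.60575429]), 'torque': array([ 0.00625424,  0.01765484, -0.02598469]), 'grip_force': 0.0, 'grip_width': 0.9998227012707372}
```

View pics/scene0.png

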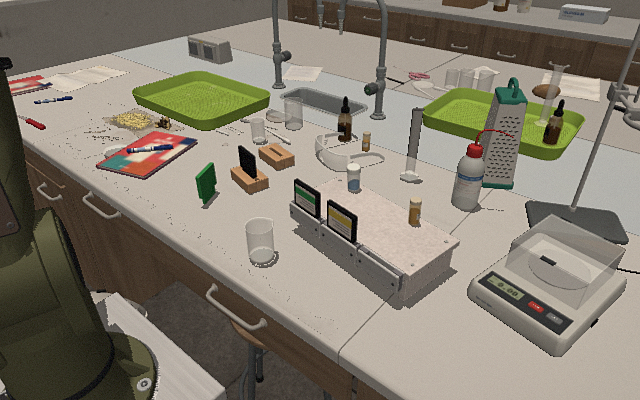

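View pics/top0.png

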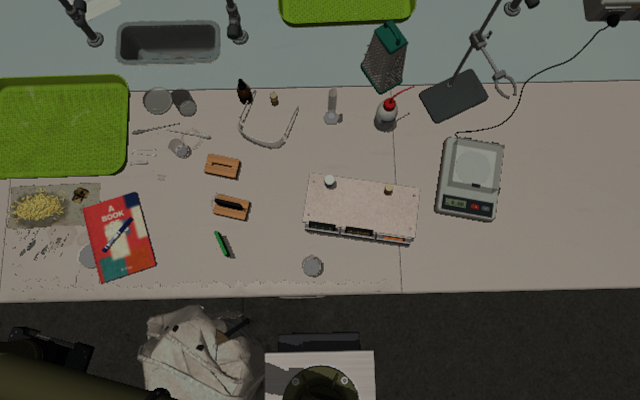

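The holder stands at top-view pixel (232,207), and the empty pocket is at the right end of the shelf, about (390,238). I'll crop both at a larger scale to get precise pixels.

```bash
cat > h.py <<'E'
import numpy as np,cv2
from bench import ctrl
from scipy.spatial.transform import Rotation as R
def cam(n,s=None):
    c=ctrl.calibration(n);K=c["K"]
    if n=="wrist":
        T=np.eye(4);T[:3,:3]=R.from_rotvec(s["tool_rot"]).as_matrix();T[:3,3]=s["position"];T=T@c["tool_from_camera"]
        return K,T[:3,:3],T[:3,3]
    return K,R.from_rotvec(c["attitude"]).as_matrix(),c["origin"]
def ray(C,uv):
    K,A,o=C;d=np.array([(uv[0]-K[0,2])/K[0,0],-(uv[1]-K[1,2])/K[1,1],-1.]);return o,A@d
def plane(C,uv,z):
    o,d=ray(C,uv);return o+d*(z-o[2])/d[2]
def proj(C,p):
    K,A,o=C;q=A.T@(np.array(p)-o);return np.array([K[0,2]-K[0,0]*q[0]/q[2],K[1,2]+K[1,1]*q[1]/q[2]])
E
python3 - <<'E'
from h import *
im=cv2.imread("pics/top0.png");C=cam("top")
a=cv2.resize(im[185:265,190:270],None,fx=6,fy=6,interpolation=cv2.INTER_CUBIC)
b=cv2.resize(im[170:250,295:430],None,fx=5.9,fy=5.9,interpolation=cv2.INTER_CUBIC)
o=np.zeros((480+472,800,3),np.uint8);o=np.vstack([cv2.copyMakeBorder(a[:,:],0,0,0,b.shape[1]-480,0),b])
o=cv2.resize(o,None,fx=.63,fy=.63,interpolation=cv2.INTER_AREA);print(o.shape);cv2.imwrite("pics/crop.png",o)
hsv=cv2.cvtColor(im,cv2.COLOR_BGR2HSV)
m=cv2.inRange(hsv,(5,80,80),(22,255,255));m[:,:200]=0;m[:, 260:]=0;m[:140]=0;m[225:]=0
for c in cv2.findContours(m,0,2)[0]:
    if cv2.contourArea(c)>100:
        r=cv2.minAreaRect(c);print(r,[plane(C,p,.03).round(4)[:2] for p in cv2.boxPoints(r)],plane(C,r[0],.03))
k=cv2.inRange(im,(0,0,0),(45,45,45));
for x0,x1,y0,y1,z in((205,255,190,220,.094),(300,345,220,240,.135),(343,380,220,245,.135)):
    mm=np.zeros_like(k);mm[y0:y1,x0:x1]=k[y0:y1,x0:x1]
    for c in cv2.findContours(mm,0,2)[0]:
      if cv2.contourArea(c)>20:
        r=cv2.minAreaRect(c);print(r,[plane(C,p,z).round(4)[:2] for p in cv2.boxPoints(r)])
E
```

```text
(600, 501, 3)
((230.7942657470703, 206.6906280517578), (33.0611686706543, 19.64222526550293), 13.495734214782715) [array([0.5634, 0.3126]), array([0.6222, 0.2998]), array([0.596, 0.202]), array([0.5375, 0.2156])] [0.5796535  0.25744601 0.03      ]
((221.44232177734375, 165.2884521484375), (32.75139617919922, 18.8271484375), 11.309932708740234) [array([0.6924, 0.3422]), array([0.7512, 0.332 ]), array([0.7282, 0.2327]), array([0.6697, 0.2436])] [0.71023577 0.287568   0.03      ]
((228.83529663085938, 204.2411651611328), (29.285614013671875, 5.965588092803955), 12.528807640075684) [array([0.5755, 0.2955]), array([0.5927, 0.292 ]), array([0.5719, 0.2089]), array([0.5548, 0.2126])]
((322.5299987792969, 225.78997802734375), (27.860008239746094, 5.939697742462158), 8.130102157592773) [array([0.4956, 0.0228]), array([0.5122, 0.0201]), array([ 0.4993, -0.0565]), array([ 0.4828, -0.0537])]
((358.7200012207031, 230.95999145507812), (27.435747146606445, 5.939697742462158), 8.130102157592773) [array([ 0.4787, -0.0781]), array([ 0.4951, -0.081 ]), array([ 0.4825, -0.1561]), array([ 0.466 , -0.1531])]
```

View pics/crop.png

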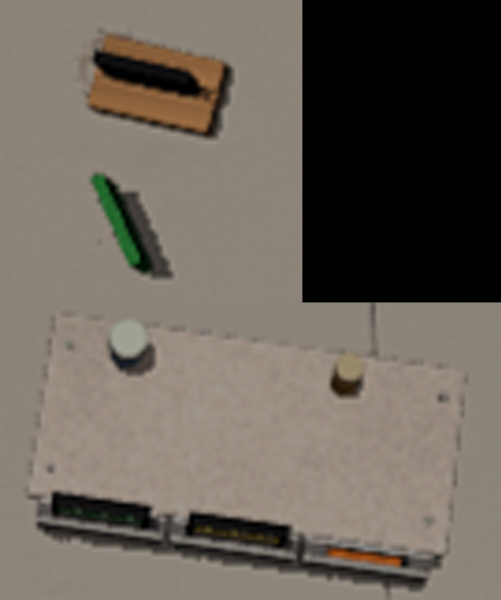

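The stand is at about (0.58, 0.257), turned −14.5°. The bay is at about (0.464, −0.219), turned −9.6°. To stay within the last joint's range, I'll grasp with tool y at yaw about 165° and place at about −10°.

Call:
drive_tool(motion=[[[-4.8,-2.4,0.4],[0,0,0],1],[[-4.8,-2.4,0.4],[0,0,0],1],[[-4.8,-2.4,0.4],[0,0,0],1],[[-4.8,-2.4,0.4],[0,0,0],1],[[-4.8,-2.4,0.4],[0,0,0],1],[[-4.8,-2.4,0.4],[0,0,0],1],[[-4.8,-2.4,0.4],[0,0,0],1],[[-4.8,-2.4,0.4],[0,0,0],1],[[-4.8,-2.4,0.4],[0,0,0],1],[[-4.8,-2.4,0.4],[0,0,0],1]])

```text
time: 1.35
position: [0.578, 0.2544, 0.2518]
tool_rot: [-0.453, -3.108, 0.0]
ft_force: [0.4, 0.4, 0.0]
grip_width: 0.999
grip_force: 0.0
```

Call:
drive_tool(motion=[[[0,0,0],[0,0,-10.2],1],[[0,0,0],[0,0,-10.2],1],[[0,0,0],[0,0,-10.2],1],[[0,0,0],[0,0,-10.2],1],[[0,0,0],[0,0,-10.2],1],[[0,0,0],[0,0,-10.2],1],[[0,0,0],[0,0,-10.2],1],[[0,0,0],[0,0,-10.2],1],[[0,0,0],[0,0,-10.2],1],[[0,0,0],[0,0,0],1],[[0,0,0],[0,0,0],1]])

```text
time: 2.72
position: [0.5771, 0.2556, 0.252]
tool_rot: [1.913, -2.492, -0.0]
ft_force: [-1.0, 0.8, 0.4]
grip_width: 1.0
grip_force: 0.0
```

```bash
python3 - <<'E'
from h import *
s=ctrl.get_state();cv2.imwrite("pics/w1.png",ctrl.get_image("wrist")[:,:,::-1]);np.save("w1.npy",[s["position"],s["tool_rot"]])
print(s["time"],s["position"],R.from_rotvec(s["tool_rot"]).as_matrix().round(4),s["joint_positions"].round(3))
C=cam("wrist",s);print(proj(C,(.5774,.255,.094)),proj(C,(.577,.256,.03)))
E
```

```text
2.725 [0.57707667 0.25562566 0.25198857] [[-2.584e-01 -9.660e-01 -5.000e-04]
 [-9.660e-01  2.584e-01 -2.000e-04]
 [ 3.000e-04  4.000e-04 -1.000e+00]] [-0.49   0.3    0.038  1.558 -0.012  1.284  2.43 ]
[318.89010464 203.1487702 ] [319.3428308  189.45725714]
```

View pics/w1.png

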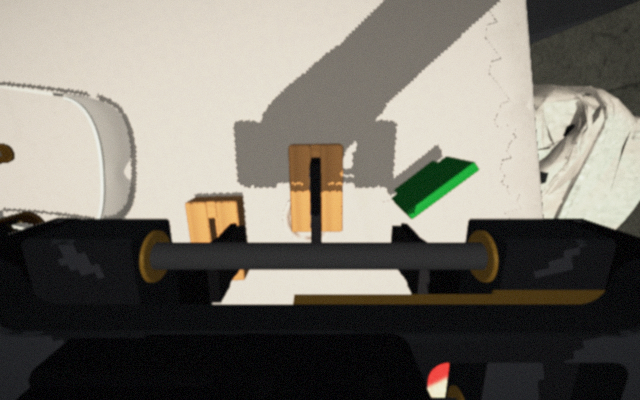

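The holder is the black strip at columns 310–321, rows 157–243. The stand spans columns 289–343 and rows 143–233. I'll measure both by mask.

```bash
python3 - <<'E'
from h import *
im=cv2.imread("pics/w1.png");P=np.load("w1.npy");s=dict(position=P[0],tool_rot=P[1]);C=cam("wrist",s)
Rt=R.from_rotvec(P[1]).as_matrix()
tool=lambda p:Rt.T@(p-P[0])
hsv=cv2.cvtColor(im,cv2.COLOR_BGR2HSV)
for r in(165,175,190,205,220,230,238):
    row=np.where(im[r,295:340].max(1)<60)[0]+295
    w=np.where((hsv[r,270:360,1]>80)&(hsv[r,270:360,2]>60))[0]+270
    print(r,row.min() if len(row) else 0,row.max() if len(row) else 0,(w.min(),w.max()) if len(w) else 0)
m=cv2.inRange(hsv,(5,80,60),(22,255,255));m[:,:280]=0;m[:,352:]=0;m[236:]=0
c=max(cv2.findContours(m,0,2)[0],key=cv2.contourArea);r=cv2.minAreaRect(cv2.convexHull(c));print(r)
for p in cv2.boxPoints(r):print(p,plane(C,p,.03),tool(plane(C,p,.03)))
# black column profile
print([int(im[r,314:318].max()) for r in range(140,176,2)])
E
```

```text
165 310 319 (np.int64(289), np.int64(342))
175 310 320 (np.int64(289), np.int64(342))
190 311 320 (np.int64(290), np.int64(341))
205 311 319 (np.int64(291), np.int64(342))
220 312 319 (np.int64(291), np.int64(341))
230 312 319 (np.int64(292), np.int64(341))
238 312 319 0
((316.07952880859375, 187.4982147216797), (88.0227279663086, 54.62226486206055), 88.69805145263672)
[287.77545 144.11876] [0.59690821 0.19936664 0.03      ] [ 0.04915791 -0.03378614  0.22198939]
[342.3836  142.87767] [0.54009134 0.2131933  0.03      ] [0.05048399 0.02467388 0.22201331]
[344.3836  230.87767] [0.56164912 0.31057659 0.03      ] [-0.04916237  0.02901497  0.22198588]
[289.77545 232.11876] [0.62290756 0.29577323 0.03      ] [-0.05069276 -0.03398815  0.22196007]
[128, 127, 109, 135, 132, 135, 143, 142, 126, 39, 12, 13, 20, 20, 21, 19, 17, 18]
```

Call:
drive_tool(motion=[[[0,-0.3,1],[0,0,-0.8],0.1],[[0,0,2],[0,0,0],0.1],[[0,0,2],[0,0,0],0.1],[[0,0,2],[0,0,0],0.1],[[0,0,0],[0,0,0],0.1],[[0,0,0],[0,0,0],0.1]])

```text
time: 3.52
position: [0.5804, 0.2551, 0.1825]
tool_rot: [-1.934, 2.475, -0.0]
ft_force: [-0.6, -0.2, -0.3]
grip_width: 0.561
grip_force: 0.0
```

```bash
python3 - <<'E'
from h import *
s=ctrl.get_state();cv2.imwrite("pics/w2.png",ctrl.get_image("wrist")[:,:,::-1]);np.save("w2.npy",[s["position"],s["tool_rot"]])
print(s["position"],s["grip_width"],s["joint_positions"].round(3))
E
```

```text
[0.58035186 0.25512257 0.18253853] 0.5606600601697462 [-0.484  0.356  0.035  1.629 -0.013  1.156  2.451]
```

View pics/w2.png

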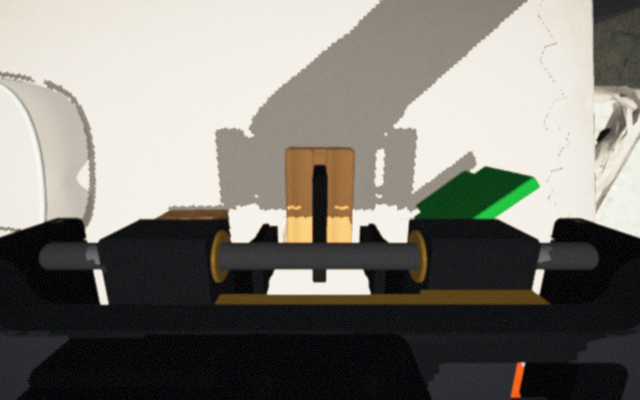

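The holder strip is centred at column 320 between the finger tips, and its near top edge is at row 281. I'll check the lengthwise centring, then lower and grip.

```bash
python3 - <<'E'
from h import *
P=np.load("w2.npy");s=dict(position=P[0],tool_rot=P[1]);C=cam("wrist",s);Rt=R.from_rotvec(P[1]).as_matrix()
im=cv2.imread("pics/w2.png");print([(r,int(im[r,317:323].max())) for r in range(272,290)])
for uv in((319.5,281.5),(319.5,282.5),(319.7,165)):print(uv,Rt.T@(plane(C,uv,.094)-P[0]))
print(Rt)
E
```

```text
[(272, 38), (273, 39), (274, 40), (275, 41), (276, 35), (277, 36), (278, 36), (279, 40), (280, 36), (281, 81), (282, 166), (283, 234), (284, 245), (285, 246), (286, 246), (287, 246), (288, 246), (289, 246)]
(319.5, 281.5) [-0.03752339 -0.00020855  0.08855444]
(319.5, 282.5) [-0.03829145 -0.00020753  0.08855476]
(319.7, 165) [ 0.04315636 -0.00019092  0.08852048]
[[-2.42011070e-01 -9.70273334e-01  5.46228618e-04]
 [-9.70273397e-01  2.42011253e-01  2.97460758e-04]
 [-4.20811714e-04 -4.58002301e-04 -9.99999807e-01]]
```

Call:
drive_tool(motion=[[[0,0,2],[0,0,0],0.1],[[0,0,2],[0,0,0],0.1],[[0,0,2.1],[0,0,0],0.1],[[0,0,0],[0,0,0],0.1]])

```text
time: 4.08
position: [0.5782, 0.2541, 0.1179]
tool_rot: [1.931, -2.471, -0.002]
ft_force: [0.0, -0.4, -0.4]
grip_width: 0.548
grip_force: 0.0
```

Call:
drive_tool(motion=[[[0,0,0],[0,0,0],-0.5],[[0,0,0],[0,0,0],-1],[[0,0,0],[0,0,0],-1],[[0,0,0],[0,0,0],-1],[[0,0,0],[0,0,0],-1]], force=40)

```text
time: 4.7
position: [0.5802, 0.255, 0.1216]
tool_rot: [-1.934, 2.475, -0.0]
ft_force: [-0.2, 0.3, 0.7]
grip_width: 0.11
grip_force: 40.0
```

Call:
drive_tool(motion=[[[0,0,-1],[0,0,0],-1],[[0,0,-2],[0,0,0],-1],[[0,0,-3],[0,0,0],-1],[[0,0,-4],[0,0,0],-1],[[0,0,-4],[0,0,0],-1],[[0,0,-2],[0,0,0],-1],[[0,0,0],[0,0,10],-1],[[0,0,0],[0,0,10],-1],[[0,0,0],[0,0,10],-1],[[0,0,0],[0,0,10],-1],[[0,0,0],[0,0,10],-1],[[0,0,0],[0,0,10],-1]])

```text
time: 6.2
position: [0.5798, 0.2549, 0.2811]
tool_rot: [0.428, -3.111, 0.0]
ft_force: [0.1, -0.3, -1.0]
grip_width: 0.117
grip_force: 40.0
```

Call:
drive_tool(motion=[[[0,0,0],[0,0,10],-1],[[0,0,0],[0,0,10],-1],[[0,0,0],[0,0,10],-1],[[0,0,0],[0,0,10],-1],[[0,0,0],[0,0,10],-1],[[0,0,0],[0,0,10],-1],[[0,0,0],[0,0,10],-1],[[0,0,0],[0,0,10],-1],[[0,0,0],[0,0,10],-1],[[0,0,0],[0,0,10],-1],[[0,0,0],[0,0,10],-1],[[0,0,0],[0,0,4.5],-1]])

```text
time: 7.7
position: [0.5798, 0.255, 0.2811]
tool_rot: [-2.383, -2.047, 0.001]
ft_force: [-0.0, 0.1, -1.0]
grip_width: 0.115
grip_force: 40.0
```

```bash
python3 - <<'E'
from h import *
s=ctrl.get_state();Rt=R.from_rotvec(s["tool_rot"]).as_matrix()
print(s["position"],Rt.round(4),s["joint_positions"].round(3),s["grip_width"])
print(Rt.T@(np.array([.50,-.22,.28])-s["position"]))
E
```

```text
[0.5797766  0.25495823 0.28108321] [[ 1.511e-01  9.885e-01 -7.000e-04]
 [ 9.885e-01 -1.511e-01 -3.000e-04]
 [-4.000e-04 -7.000e-04 -1.000e+00]] [-0.795  0.302  0.422  1.526 -0.125  1.341 -0.513] 0.11526623882133887
[-0.48155873 -0.0070954   0.00128092]
```

Call:
drive_tool(motion=[[[-2,-0.1,0],[0,0,0],-1],[[-4.5,-0.1,0],[0,0,0],-1],[[-5,-0.1,0],[0,0,0],-1],[[-5,-0.1,0],[0,0,0],-1],[[-5,-0.1,0],[0,0,0],-1],[[-5,-0.1,0],[0,0,0],-1],[[-5,-0.1,0],[0,0,0],-1],[[-5,0,0],[0,0,0],-1],[[-5,0,0],[0,0,0],-1],[[-4.5,0,0],[0,0,0],-1],[[-2,0,0],[0,0,0],-1],[[0,0,0],[0,0,0],-1]])

```text
time: 9.2
position: [0.5003, -0.2215, 0.2813]
tool_rot: [-2.384, -2.046, 0.0]
ft_force: [0.1, -0.1, -0.4]
grip_width: 0.113
grip_force: 40.0
```

Call:
drive_tool(motion=[[[0,0,0],[0,0,0],-1],[[0,0,0],[0,0,0],-1]])

```text
time: 9.45
position: [0.5024, -0.2172, 0.2811]
tool_rot: [-2.377, -2.053, -0.001]
ft_force: [0.6, 1.1, -0.2]
grip_width: 0.109
grip_force: 40.0
```

```bash
python3 - <<'E'
from h import *
s=ctrl.get_state();cv2.imwrite("pics/w3.png",ctrl.get_image("wrist")[:,:,::-1]);np.save("w3.npy",[s["position"],s["tool_rot"]])
print(s["position"],R.from_rotvec(s["tool_rot"]).as_matrix().round(4),s["joint_positions"].round(3))
E
```

```text
[ 0.50243267 -0.21723655  0.28113191] [[ 1.452e-01  9.894e-01 -1.000e-04]
 [ 9.894e-01 -1.452e-01  8.000e-04]
 [ 8.000e-04 -2.000e-04 -1.000e+00]] [-0.333  0.123  0.755  1.748 -0.088  1.306  0.296]
```

View pics/w3.png

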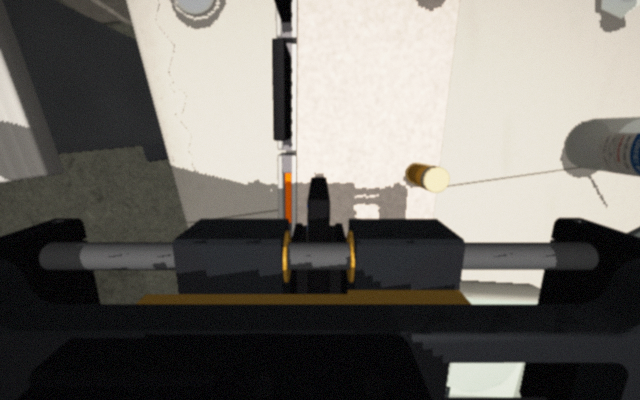

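```bash
python3 - <<'E'
from h import *
P=np.load("w3.npy");s=dict(position=P[0],tool_rot=P[1]);C=cam("wrist",s);Rt=R.from_rotvec(P[1]).as_matrix()
T=lambda uv,z:(Rt.T@(plane(C,uv,z)-P[0])*1000).round(1)
im=cv2.imread("pics/w3.png");hsv=cv2.cvtColor(im,cv2.COLOR_BGR2HSV)
cv2.imwrite("pics/w3c.png",cv2.resize(im[20:250,250:350],None,fx=8,fy=8,interpolation=cv2.INTER_CUBIC)[::1][1180-0-600-0:1180])
cv2.imwrite("pics/w3c.png",cv2.resize(im[140:240,255:345],None,fx=6,fy=6,interpolation=cv2.INTER_CUBIC))
m=cv2.inRange(hsv,(5,150,60),(20,255,255));m[:,:270]=0;m[:,300:]=0;m[:140]=0
ys,xs=np.where(m);print(ys.min(),ys.max())
for r in range(ys.min(),ys.max()+1,5):
    q=xs[ys==r]
    if len(q):print(r,q.min(),q.max(),T(((q.min()+q.max())/2,r),.059))
print("far end of bar",T((287,ys.min()-.5),.059))
for r in(160,200):print(r,[im[r,c].tolist() for c in range(276,302)])
E
```

```text
173 303
173 285 290 [ 17.8 -32.8 222.2]
178 284 290 [ 12.2 -33.5 222.2]
183 285 290 [  6.6 -33.1 222.1]
188 285 290 [  1.  -33.3 222.1]
193 285 290 [ -4.7 -33.4 222.1]
198 285 290 [-10.5 -33.6 222.1]
203 285 290 [-16.3 -33.7 222.1]
208 285 290 [-22.1 -33.9 222.1]
213 285 290 [-28.  -34.  222.1]
218 285 290 [-34.  -34.2 222.1]
233 286 288 [-52.1 -35.2 222.1]
238 284 289 [-58.3 -36.  222.1]
243 283 288 [-64.5 -37.3 222.1]
248 282 287 [-70.8 -38.6 222.1]
253 282 287 [-77.1 -38.8 222.1]
258 282 286 [-83.5 -39.6 222.1]
263 282 287 [-90.  -39.2 222.1]
268 282 287 [-96.5 -39.4 222.1]
273 283 289 [-103.1  -37.7  222.1]
278 284 288 [-109.7  -37.9  222.1]
298 270 299 [-136.8  -40.5  222. ]
303 271 299 [-143.8  -40.1  222. ]
far end of bar [ 18.3 -33.4 222.2]
160 [[205, 218, 226], [188, 198, 204], [197, 206, 214], [216, 224, 229], [219, 228, 231], [193, 201, 207], [165, 165, 173], [151, 154, 160], [158, 159, 166], [166, 164, 173], [160, 161, 165], [154, 158, 167], [161, 161, 168], [160, 161, 168], [168, 168, 176], [182, 185, 195], [219, 225, 231], [232, 237, 241], [235, 240, 243], [225, 229, 233], [188, 202, 211], [198, 212, 227], [227, 234, 242], [227, 236, 244], [231, 240, 247], [232, 239, 246]]
200 [[116, 125, 131], [109, 119, 123], [110, 117, 120], [110, 115, 119], [113, 117, 122], [110, 115, 119], [99, 101, 105], [75, 80, 85], [54, 65, 88], [40, 66, 133], [19, 72, 168], [7, 77, 180], [3, 73, 176], [8, 74, 174], [22, 70, 162], [60, 83, 138], [107, 118, 137], [124, 131, 135], [118, 124, 127], [113, 121, 124], [101, 106, 114], [110, 122, 129], [122, 134, 143], [128, 137, 146], [126, 133, 150], [127, 140, 150]]
```

View pics/w3c.png

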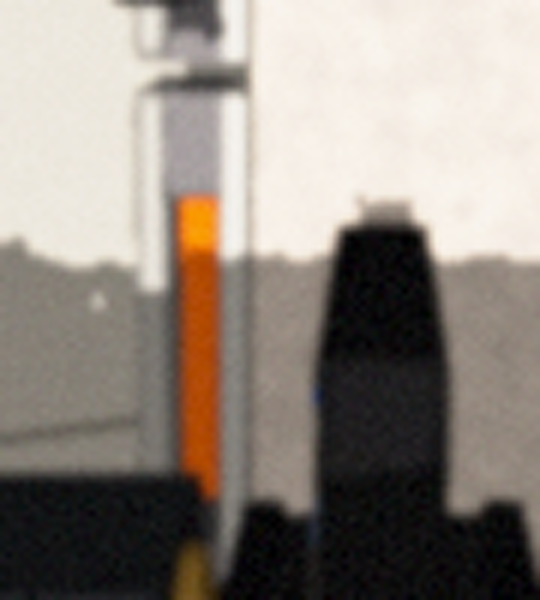

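The blue band shows on the left, the front side, so the card faces outward. The pocket centre line is at column about 287, the cheek's inner edge at row 172.5 and the rail's end at row about 154.5.

```bash
python3 - <<'E'
from h import *
P=np.load("w3.npy");s=dict(position=P[0],tool_rot=P[1]);C=cam("wrist",s);Rt=R.from_rotvec(P[1]).as_matrix()
T=lambda uv,z:(Rt.T@(plane(C,uv,z)-P[0])*1000).round(1)
for n,uv in(("cheek in",(287,172.5)),("rail end",(287,154.5)),("front",(277.1,190)),("rear",(296.3,190)),("lip in",(282.1,190)),("back in",(290.9,190))):print(n,T(uv,.075))
print("holder y: foot",T((318.6,180),.17),"frame",T((318.2,200),.195))
im=cv2.imread("pics/w3.png").astype(float)
# long edge: gradient peak of shelf/rail joint per row, rail front edge
g=im.mean(2);pts=[]
for r in list(range(5,25))+list(range(40,135,3))+list(range(155,215,3)):
    seg=g[r,292:302];c=292+np.argmin(seg);pts.append((r,c,seg.min()))
Q=np.array([T((c,r),.075)[:2] for r,c,_ in pts]);print([(p[0],p[1],int(p[2])) for p in pts][::4]);
p=np.polyfit(Q[:,0],Q[:,1],1);res=Q[:,1]-np.polyval(p,Q[:,0]);k=abs(res)<1;print(k.sum(),len(k),np.polyfit(Q[k,0],Q[k,1],1))
E
```

```text
cheek in [ 20.8 -31.6 206.2]
rail end [ 39.4 -31.1 206.2]
front [  2.1 -42.6 206.1]
rear [  2.1 -22.3 206.1]
lip in [  2.1 -37.3 206.1]
back in [  2.1 -28.  206.1]
holder y: foot [ 29.8   1.2 111.2] frame [21.3  1.  86.1]
[(5, np.int64(297), 182), (9, np.int64(297), 180), (13, np.int64(292), 179), (17, np.int64(297), 186), (21, np.int64(297), 184), (40, np.int64(292), 45), (52, np.int64(297), 209), (64, np.int64(297), 202), (76, np.int64(297), 207), (88, np.int64(296), 205), (100, np.int64(296), 208), (112, np.int64(296), 206), (124, np.int64(296), 203), (155, np.int64(292), 151), (167, np.int64(296), 192), (179, np.int64(296), 195), (191, np.int64(296), 105), (203, np.int64(296), 106)]
30 72 [ 1.85148516e-02 -2.26287611e+01]
```

Call:
drive_tool(motion=[[[-0.5,-1.6,0],[0,0,0],-1],[[-0.55,-1.75,0],[0,0,1.2],-1],[[0,0,1.5],[0,0,0],-1],[[0,0,2],[0,0,0],-1],[[0,0,2],[0,0,0],-1],[[0,0,2],[0,0,0],-1],[[0,0,0],[0,0,0],-1],[[0,0,0],[0,0,0],-1],[[0,0,0],[0,0,0],-1],[[0,0,0],[0,0,0],-1]], force=50)

```text
time: 10.75
position: [0.4679, -0.2242, 0.2069]
tool_rot: [2.401, 2.025, 0.001]
ft_force: [-0.8, -0.1, -0.6]
grip_width: 0.113
grip_force: 50.0
```

```bash
python3 - <<'E'
from h import *
s=ctrl.get_state();im=ctrl.get_image("wrist")[:,:,::-1];cv2.imwrite("pics/w4.png",im);np.save("w4.npy",[s["position"],s["tool_rot"]])
sc=ctrl.get_image("scene")[:,:,::-1]; cv2.imwrite("pics/s4.png",sc)
a=cv2.resize(im[100:240,265:375],None,fx=4,fy=4,interpolation=cv2.INTER_CUBIC)
b=cv2.resize(sc[150:290,330:420],None,fx=4,fy=4,interpolation=cv2.INTER_CUBIC)
cv2.imwrite("pics/c4.png",np.hstack([a,b]))
print(s["position"],R.from_rotvec(s["tool_rot"]).as_matrix().round(4),s["joint_positions"].round(3),s["ft_force"])
E
```

```text
[ 0.46788352 -0.22422632  0.20686845] [[ 1.684e-01  9.857e-01  1.200e-03]
 [ 9.857e-01 -1.684e-01 -1.000e-04]
 [ 2.000e-04  1.200e-03 -1.000e+00]] [-0.321  0.117  0.769  1.908 -0.09   1.15   0.312] [-0.79326868 -0.14203102 -0.59717894]
```

View pics/c4.png

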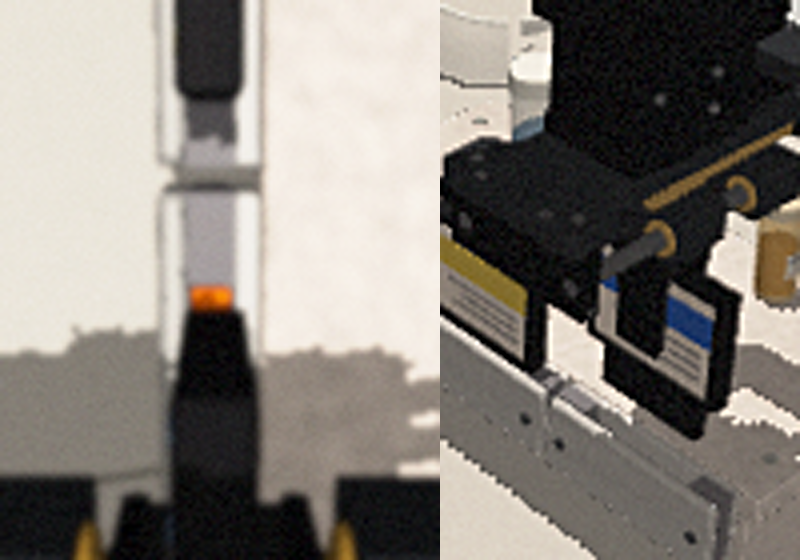

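Card and blue band face the front, and the tongue stands above the pocket. The tongue is centred at crop column about 213, the pocket at about 211, and the cheek edge is at crop row 287. I'll check the lengthwise offset.

```bash
python3 - <<'E'
from h import *
P=np.load("w4.npy");s=dict(position=P[0],tool_rot=P[1]);C=cam("wrist",s);Rt=R.from_rotvec(P[1]).as_matrix()
T=lambda uv,z:(Rt.T@(plane(C,uv,z)-P[0])*1000).round(1)
u=lambda x,y:(265+x/4-.4,100+y/4-.4)
print("cheek",T(u(211,287),.075),"rail end",T(u(211,190),.075),"foot",T(u(213.5,311),.0953),"nbr",T(u(208.5,60),.135))
print(T(u(162,300),.075),T(u(265,300),.075),T(u(185,250),.075),T(u(236,250),.075))
E
```

```text
cheek [ 32.9   0.3 131.9] rail end [ 51.6   0.3 131.9] foot [ 31.6   0.8 111.6] nbr [72.8  0.2 71.9]
[ 30.4  -9.3 131.9] [ 30.4  10.8 131.9] [ 40.1  -4.8 131.9] [ 40.2   5.1 131.9]
```

Call:
drive_tool(motion=[[[0.2,-0.02,0.5],[0,0,0],-1],[[0,0,0.5],[0,0,0],-1],[[0,0,0.5],[0,0,0],-1],[[0,0,0.3],[0,0,0],-1],[[0,0,0.3],[0,0,0],-1],[[0,0,0.3],[0,0,0],-1],[[0,0,0.3],[0,0,0],-1],[[0,0,0],[0,0,0],-1],[[0,0,0],[0,0,0],-1]], force=60)

```text
time: 11.98
position: [0.4677, -0.2222, 0.1793]
tool_rot: [2.401, 2.025, 0.0]
ft_force: [-0.0, -0.3, -0.7]
grip_width: 0.111
grip_force: 60.0
```

The foot is about 7 mm into the pocket with no contact force, so I'll continue down to the spring.

Call:
drive_tool(motion=[[[0,0,0.3],[0,0,0],-1],[[0,0,0.3],[0,0,0],-1],[[0,0,0.3],[0,0,0],-1],[[0,0,0.2],[0,0,0],-1],[[0,0,0],[0,0,0],-1],[[0,0,0],[0,0,0],-1]])

```text
time: 12.72
position: [0.4676, -0.2221, 0.1684]
tool_rot: [-2.401, -2.026, -0.0]
ft_force: [-1.1, 0.6, 3.4]
grip_width: 0.112
grip_force: 60.0
```

Call:
drive_tool(motion=[[[0,0,0.2],[0,0,0],-1],[[0,0,0.2],[0,0,0],-1],[[0,0,0],[0,0,0],-1],[[0,0,0],[0,0,0],-1]])

```text
time: 13.22
position: [0.4677, -0.2221, 0.1645]
tool_rot: [-2.401, -2.025, -0.0]
ft_force: [-1.7, 1.4, 6.4]
grip_width: 0.11
grip_force: 60.0
```

Call:
drive_tool(motion=[[[0,0,0.15],[0,0,0],-1],[[0,0,0.1],[0,0,0],-1],[[0,0,0],[0,0,0],-1],[[0,0,0],[0,0,0],-1]])

```text
time: 13.72
position: [0.4677, -0.2221, 0.1625]
tool_rot: [-2.401, -2.025, -0.001]
ft_force: [-4.4, 2.1, 10.4]
grip_width: 0.111
grip_force: 60.0
```

Call:
drive_tool(motion=[[[0,0,0.1],[0,0,0],-1],[[0,0,0],[0,0,0],-1],[[0,0,0],[0,0,0],-1]])

```text
time: 14.1
position: [0.4677, -0.2222, 0.1625]
tool_rot: [-2.401, -2.025, -0.001]
ft_force: [-5.4, 2.6, 18.2]
grip_width: 0.111
grip_force: 60.0
```

Height stopped at 0.1625 while the force climbed, which matches the computed home height. I'll check it in the picture.

```bash
python3 - <<'E'
from h import *
sc=ctrl.get_image("scene")[:,:,::-1];im=ctrl.get_image("wrist")[:,:,::-1]
b=cv2.resize(sc[180:300,285:420],None,fx=4.5,fy=4.5,interpolation=cv2.INTER_CUBIC);cv2.imwrite("pics/s5.png",b)
s=ctrl.get_state();print(s["position"],s["ft_force"],s["torque"],s["qd"].round(3))
E
```

```text
[ 0.4677455  -0.22221768  0.16246665] [-5.86809143  3.28777274 17.6967268 ] [ 0.46583498  1.70188851 -0.03842181] [-0.     0.     0.     0.001 -0.001  0.    -0.   ]
```

View pics/s5.png

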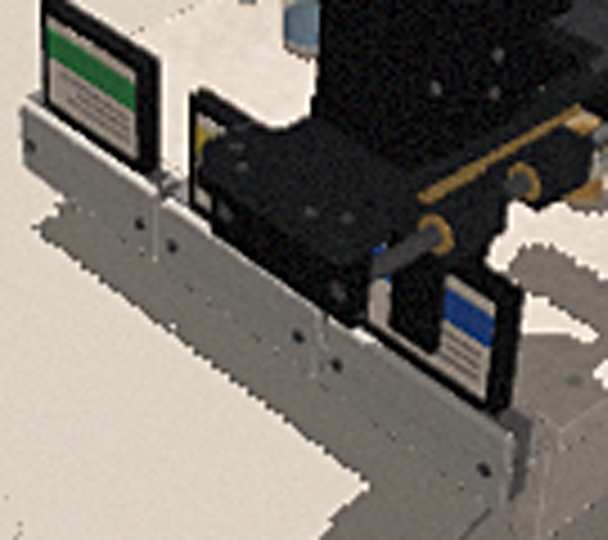

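The holder sits on the pocket like its neighbours, card and blue band to the front, and the gripper is pressing it down with about 18 N. I'm handing the job in.

```bash
python3 -c "
from bench import ctrl
print(ctrl.close_job())"
```

```text
the job is handed in; nothing more can be done
None
```

The label holder is in the empty pocket with its card facing front and its shoulders fully down, and the gripper still holds it pressed at about 18 N; I handed the job in at about 14 s, and no verdict came back.

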